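Lengthen a telescopic prop to its next hole

TASK

The telescopic prop clamped in the bench stand is too short: squeeze its spring button in and slide the outer tube slowly out, away from the clamp, until the button pops out through the next hole. Before you let go, tug the tube outwards against the button with about 10 N for a second to prove the lock, but never force it with 20 N or more. Leave the things lying round the stand alone.

Things in the scene. Friction and masses are not known exactly. Their poses are not given: they have to be found in the camera images.
- stand: fixed bench stand: grey base plate 110 x 230 x 10 mm, dark clamp block 110 mm high at its -y end, nothing else under the prop. The clamp holds a 20 mm square inner tube along y, axis 85 mm above the bench; the outer tube slides on it. Origin at bench level straight under the button; y runs level from the clamp towards the rubber foot, -x is the side the button faces, z is up
- press_point (a point): point fixed in the stand, on the tubes' axis level with the spring button, 85 mm above the bench. The middle of a pinch across the prop (along the stand's x) that squeezes the button in: one finger on the button, the other on the plain far side of the outer tube. The button stays at this place along the prop while the outer tube slides
- sleeve (a joint): how far the outer tube has slid out along the stand's +y (m): 0 (give or take 1 mm) at the start, stops at 0.096. Sliding takes 4 to 7 N, somewhat more in the first 15 mm while the squeezing finger still rubs on the button, about 2 N once the button has popped out, until the tube meets it. Slide at 20 mm/s or less: met faster, the button's load overshoots or it jumps past the hole
- start_hole (a point): middle of the start hole in the button side (-x) of the outer tube; moves with this tube. Outer tube: aluminium, 30 x 30 mm, reaching from 110 mm on the clamp's side of this hole to 70 mm beyond it. A 9 mm wide slot leads from the hole towards the clamp, to the next hole. Both holes leave 1.5 mm play on either side of the button. A squeeze of 20 to 40 N holds the tube without harm
- sleeve_foot (a point): outer end of the rubber foot (36 x 26 x 36 mm) on the outer tube, on its axis. The next hole is in the dark index plate (70 x 29 mm, 2 mm proud) on the outer tube's button side. This plate is screwed on differently from prop to prop: its hole, at the plate's middle, is 51 to 75 mm from the start hole towards the clamp, so the tube must slide out by that much
- button_tip (a point): end of the steel spring button's tip: 21 mm from the tubes' axis when out, so 6 mm proud of the outer tube, on the stand's -x side; 15 mm when pressed flush. Round tip of 7 mm on a wider 16 mm shank; the tip fits the slot, the shank only the holes. 3 N to start it, 8 N at 6 mm in. Over 4 mm in, the tube can slide; the slot's lips keep it 4 mm in until the next hole, where it pops out and locks
- tape: tape measure, 40 x 78 x 62 mm, lying loose by the stand; origin at the centre of its underside; leave alone
- block: rubber sanding block, 60 x 110 x 32 mm, loose by the stand; origin at the centre of its underside; leave alone
- spanner: open-ended spanner, 48 x 201 x 8 mm, loose by the stand; origin at the centre of its underside; leave alone
- button: the spring button itself; origin 21 mm behind its tip, on the tubes' axis when out. It is built for light loads: a tug of 10 to 12 N between tube and popped-out button proves the lock, 20 N is its limit

How it is judged (in metres and radians):
On the way, in this order (a step that is already met when the one before it is completed fails the run):
1. the spring button is squeezed in at the start hole (tip at least 4 mm in, the tube still within 5 mm of its start) (x of button_tip in the frame of stand above -0.017 m and value of joint sleeve below 0.005 m), for 0.1 s.
2. the tube is out more than 45 mm, the button has popped out (less than 1.5 mm in) and the tube is pulled against it with more than 6 N (value of joint sleeve above 0.045 m and x of button_tip in the frame of stand below -0.0195 m and contact force between button and sleeve above 6 N), for 0.3 s.
At the end, for the whole second after the job is handed in: the outer tube is slid out more than 45 mm and at rest (under 5 mm/s), locked with the button out through the next hole (less than 1.5 mm in) (value of joint sleeve above 0.045 m and x of button_tip in the frame of stand below -0.0195 m and velocity of joint sleeve between -0.005 and 0.005 m/s); the robot touches nothing.
It fails at once if the tube is forced against the button with more than 20 N (contact force between button and sleeve above 20 N).
It fails at once if a thing lying by the stand is moved more than 15 mm (distance of any of tape, block, spanner from where it was at the start of the episode above 0.015 m).
It also fails if it takes over 46 s, if anything falls off the work surface, if the arm or the gripper's body presses on something with over 40 N, if the wrist force passes 120 N, or if a joint passes its speed limit or range.

ROBOT

A 6-joint arm with a two-finger parallel gripper is mounted at the origin on a cart in front of the work surface, level with it; the furniture and walls round the work are solid. World frame = base frame: x ahead of the robot, y to its left, z up, the work surface at z = 0. Lengths are in mm, angles in rad, forces in N, time in s.
With the tool pointing down it reaches from about 300 to 750 mm from the base axis. Payload 8.5 kg.
Tool frame: the origin (TCP) lies midway between the tips of the shut fingers; the grasp point (between the pads) lies 19 mm behind it; z points along the fingers, y is the line along which they close (so a half turn about z gives the same grasp; the last joint's range is limited). The gripper opens to 85 mm and grips with 20 to 120 N. Pads are 22 mm wide; open, the fingers measure 114 mm over their backs; the gripper's body (76 mm by 85 mm) begins 54 mm behind the grasp point. The pads swing forward as they close: fully open they stand 13 mm farther back than shut.
Start: joints at [-1.503, 0.381, 1.297, -0, 1.464, -0.215], TCP at [153.47, -528.136, 231.322] pointing down, gripper open.
Joint ranges: [-3.11, 3.11], [-0.89, 2.33], [0.22, 2.48], [-1.42, 4.56], [0.17, 2.85], [-2.88, 2.88]. Speed limits (rad/s): [2.39, 2.39, 3.14, 3.14, 3.14, 3.14].

INTERFACE

Orientations are given as a 3x3 rotation matrix whose columns are the frame's x, y, z axes.
In Python, from cell import manip gives the robot as it stands. The module is installed in compiled form; this text tells all that it offers.
- The arm moves only by the shell command python3 -m inch 'ROWS' [OPENING] [FORCE]. ROWS is a JSON list of rows, 1 to 10 of them, each of 6 numbers: dx, dy, dz in mm, then a rotation vector rx, ry, rz in rad; each row is the pose to reach, as a shift and turn from the pose commanded when the command began, along the tool's axes at that moment; what a row does not reach only later rows make up. A row lasts 1/8 s, in which the tool goes at most 62.5 mm and 0.188 rad, less where a joint would pass 70% of its speed; a pose out of reach is approached as far as the arm can. OPENING is the opening from 0.0 (shut) to 1.0 (fully open), set as the command begins (- or left out keeps the last). The fingers move at their own pace and stop on an object; FORCE is the grip in N (left out, the last holds). Time passes only in rows, so rows that do not move let the fingers close. It prints the time, the measured TCP pose, the force, the opening and the grip force at its end.
- manip.state(): the state, without advancing time (a new reading comes with each control period).
- manip.snapshot(name): name is "side" or "top"; returns a dict with "frame" (420x560x3 uint8, blue, green, red), "fov_y" (degrees; the focal length in pixels is half the picture's height over the tangent of half this angle, whatever the lens; pixels are square), "cx", "cy" (the principal point, pixels), "distortion" ([k1, k2, p1, p2, k3] as OpenCV has them; the pictures are not rectified), "R" (3x3) and "t" (3): a world point X has camera coordinates R X + t. Camera axes: x right, y down, z forward; pixel columns grow to the right and rows downward; lengths in mm; the calibration is good to about 2 mm. A picture is of the moment at which its call begins. There is no depth.
- manip.finish_job(): hands the job in; it is judged then, once.
The state is a dict: "time": time; "joint_positions": joint angles; "joint_vel": joint speeds; "effort": joint torques, N m; "tool_pos": TCP position; "ee_rot": TCP orientation; "contact_force": force on the tool from outside, world axes, zero at the start; "wrist_torque": the same for the moment, N m; "opening": opening from 0.0 (shut) to 1.0 (fully open); "grasp_force": force on a finger pad.
Only numpy, scipy, OpenCV 4.12 (cv2) and the standard library are available. Lean on these libraries where they do the work, as an engineer would, in place of code of your own. Each camera call takes 0.05 s, during which the arm holds its last target. There are 200 camera calls.

## Working session

There is one attempt and no reset: what is moved stays moved. The work goes in short steps, Python scripts to look and compute and a shell command to move; the robot and the scene stay as the last step left them, time stands still between calls to the robot, and variables do not carry over. Pictures are saved under pics/ and viewed, at most 10 in all, crops included, and the job is handed in when it is done.

```bash
mkdir -p pics
cat > h.py <<'E'
import numpy as np,cv2,json
from cell import manip
def snap(n):
    s=manip.snapshot(n); K=cam(s); return s
def cam(s):
    f=210/np.tan(np.radians(s["fov_y"])/2)
    return np.array([[f,0,s["cx"]],[0,f,s["cy"]],[0,0,1]])
def ray(s,uv):
    p=cv2.undistortPoints(np.array([[uv]],float),cam(s),np.array(s["distortion"],float))[0,0]
    R=np.array(s["R"]);t=np.array(s["t"])
    return -R.T@t, R.T@np.array([p[0],p[1],1])
def atz(s,uv,z):
    c,d=ray(s,uv); return c+d*(z-c[2])/d[2]
def proj(s,X):
    return cv2.projectPoints(np.array(X,float).reshape(-1,3),cv2.Rodrigues(np.array(s["R"]))[0],np.array(s["t"],float),cam(s),np.array(s["distortion"],float))[0].reshape(-1,2)
def save(s,n,crop=None,k=1):
    im=s["frame"]
    if crop: x0,y0,x1,y1=crop; im=im[y0:y1,x0:x1]
    cv2.imwrite(n,cv2.resize(im,None,fx=k,fy=k,interpolation=cv2.INTER_CUBIC))
E
python3 - <<'E'
from h import *
import pickle
a={n:manip.snapshot(n) for n in("side","top")}
pickle.dump(a,open("s0.pkl","wb"))
for n in a:
    save(a[n],f"pics/{n}0.png",None,1.4); print(n,ray(a[n],(280,210)),a[n]["distortion"])
print(manip.state())
E
```

```text
side (array([ 609.1955719 , -691.02294244,  484.2417516 ]), array([-0.06252659,  0.87577789, -0.47870274])) [-0.10722213  0.          0.          0.          0.        ]
top (array([448.09508024,  49.04147613, 916.50820307]), array([ 0.15284138, -0.01125441, -0.98829525])) [-0.11648598  0.          0.          0.          0.        ]
{'time': 0.1, 'joint_positions': array([-1.50328194e+00,  3.81146755e-01,  1.29814083e+00,  6.63313749e-06,
        1.46360937e+00, -2.15307072e-01]), 'joint_vel': array([-0.00210898, -0.00129426, -0.00228647,  0.00068032,  0.00058709,
        0.00080032]), 'effort': array([ 2.97017104e-03, -4.49223661e+01, -2.31653810e+01, -1.66583450e-04,
        3.69833841e-03, -1.26100474e-05]), 'tool_pos': array([ 153.4645378 , -527.89165716,  230.77866956]), 'ee_rot': array([[ 9.60272099e-01,  2.79065386e-01, -8.14122289e-05],
       [ 2.79065252e-01, -9.60271259e-01,  1.30177552e-03],
       [ 2.85102665e-04, -1.27277804e-03, -9.99999149e-01]]), 'contact_force': array([-0.35712162,  0.73526604, -0.6364817 ]), 'wrist_torque': array([ 0.01354112, -0.03401182, -0.04232714]), 'grasp_force': 0.0, 'opening': 1.0005687288627818}
```

View pics/side0.png

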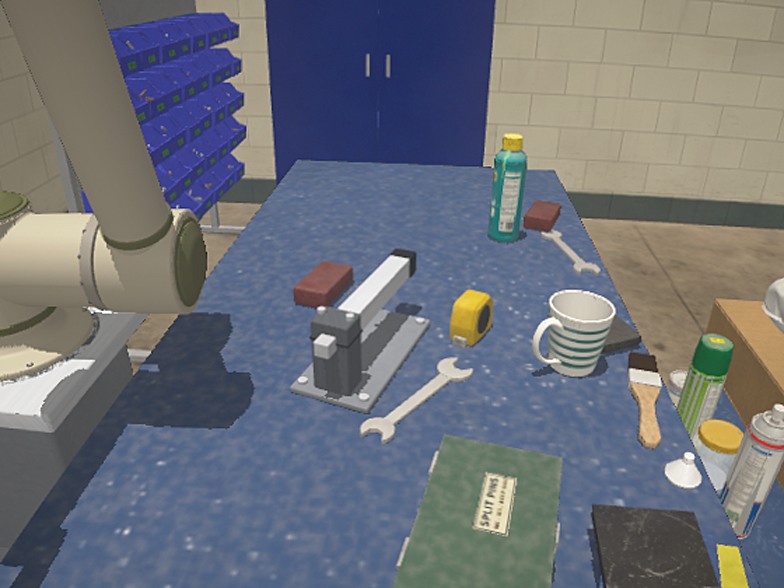

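View pics/top0.png

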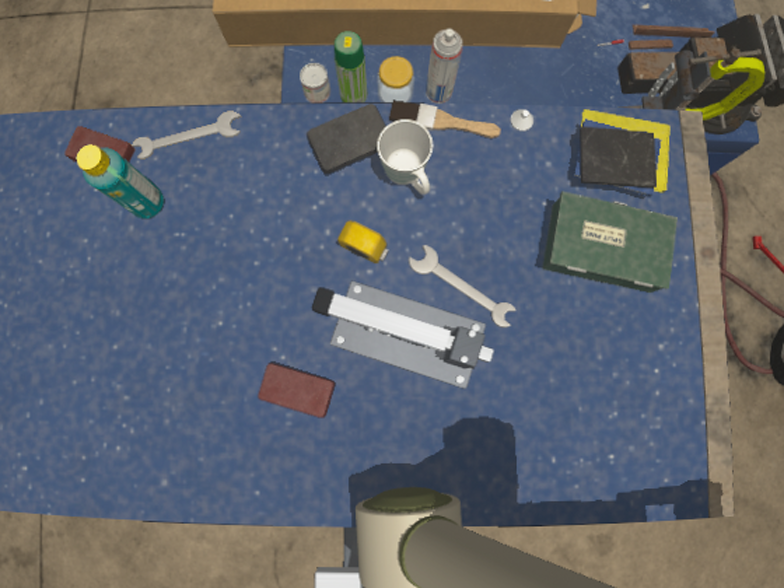

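The side view shows the prop pointing away from the camera, with the clamp near (335,350) and the foot near (400,262). The top view shows the clamp at (465,345) and the foot at (323,300), both in 1.4x pixels. The button side faces the robot. I'll enlarge the prop next.

Run:
```python
from h import *
import pickle
a=pickle.load(open("s0.pkl","rb"))
save(a["top"],"pics/topc.png",(215,190,365,290),5.3)
save(a["side"],"pics/sidec.png",(200,170,320,300),4.6)
```

```text
(no output)
```

View pics/topc.png

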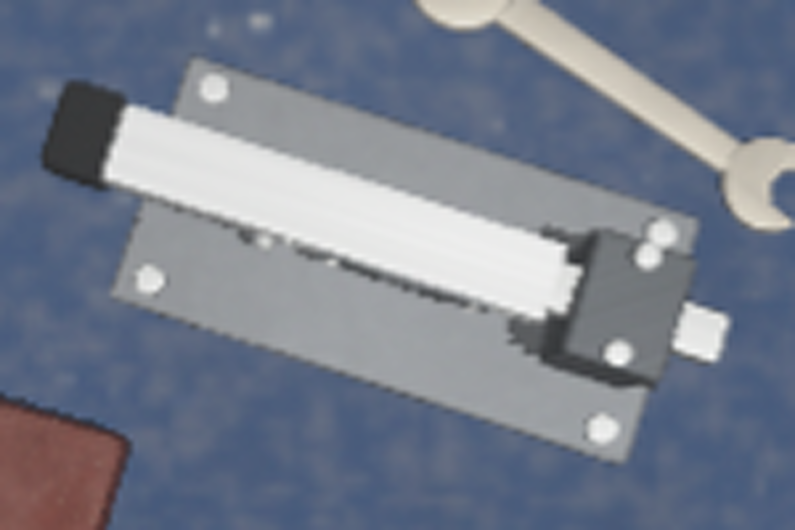

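View pics/sidec.png

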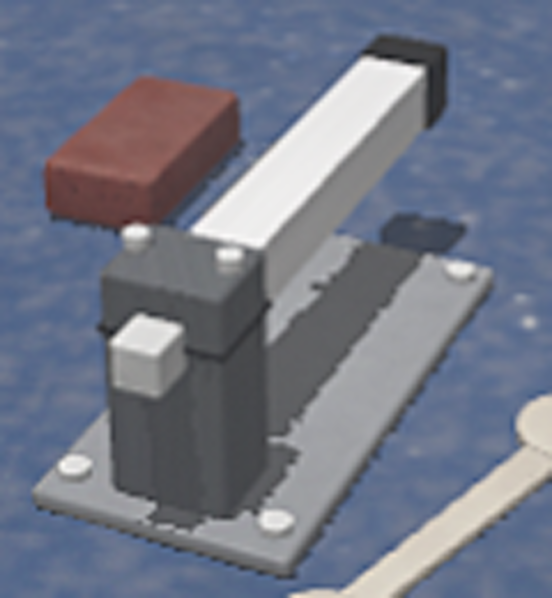

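The top crop gives these positions in crop pixels:
- **Base plate corners:** (195,57), (112,295), (627,463), (697,218).
- **Foot/tube junction:** (122,105) to (105,185).
- **Button nub:** about (263,241).
- **Dark index plate edge:** about (300,245) to (490,308).

```bash
cat >> h.py <<'E'
def setup(a):
    s=a["top"]; k=5.3
    return s, (lambda u,v:((u+.5)/k-.5+215,(v+.5)/k-.5+190))
E
python3 - <<'E'
from h import *
import pickle
a=pickle.load(open("s0.pkl","rb")); s,c=setup(a)
P=np.array([atz(s,c(*q),10)[:2] for q in [(195,57),(112,295),(627,463),(697,218)]])
print(P.round(1), [np.linalg.norm(P[i]-P[(i+1)%4]).round(1) for i in range(4)])
yv=(P[0]-P[3]+P[1]-P[2]); yv/=np.linalg.norm(yv); xv=np.array([yv[1],-yv[0]]); print("yaw of y",yv,xv)
for n,q,z in [("tubeTopL_far",(122,105),100),("tubeTopL_near",(105,185),100),("tubeR_far",(567,241),100),("tubeR_near",(545,320),100),("foot",(68,80),103),("foot2",(43,167),103),("innerend",(730,317),95),("innerend2",(713,361),95),("clampTL",(598,229),110),("clampBL",(563,350),110),("clampTR",(695,259),110),("clampBR",(657,386),110),("button",(263,241),85),("platel",(300,245),97),("plater",(490,308),97)]:
    X=atz(s,c(*q),z)[:2]; d=X-P.mean(0); print(n,X.round(1),"stand x,y about plate centre",(d@xv).round(1),(d@yv).round(1))
S=a["side"]; k=4.6
f=lambda u,v:((u+.5)/k-.5+200,(v+.5)/k-.5+170)
for n,q,z in [("c0",(35,495),10),("c1",(292,575),10),("c2",(493,280),10),("tubefootL",(365,58),100),("tubefootR",(428,68),100),("inL",(112,345),95),("inR",(152,356) ,95)]:
    X=atz(S,f(*q),z)[:2]; d=X-P.mean(0); print("side",n,X.round(1),(d@xv).round(1),(d@yv).round(1))
E
```

```text
[[ 610.3  103.9]
 [ 508.   137.9]
 [ 438.1  -79.1]
 [ 541.3 -110.6]] [np.float64(107.8), np.float64(227.9), np.float64(108.0), np.float64(225.4)]
yaw of y [0.30651107 0.95186709] [ 0.95186709 -0.30651107]
tubeTopL_far [575.3 126.4] stand x,y about plate centre 13.7 123.6
tubeTopL_near [544.2 132.5] stand x,y about plate centre -17.8 119.8
tubeR_far [523.2 -44.6] stand x,y about plate centre 16.5 -55.2
tubeR_near [493.  -35.8] stand x,y about plate centre -14.9 -56.1
foot [584.6 147.2] stand x,y about plate centre 16.1 146.2
foot2 [550.7 156.1] stand x,y about plate centre -18.8 144.3
innerend [ 494.4 -107.6] stand x,y about plate centre 8.4 -124.0
innerend2 [ 477.6 -100.7] stand x,y about plate centre -9.7 -122.6
clampTL [526.8 -55.3] stand x,y about plate centre 23.2 -64.3
clampBL [481.2 -41.4] stand x,y about plate centre -24.4 -65.1
clampTR [515.5 -91.9] stand x,y about plate centre 23.7 -102.6
clampBR [467.8 -76.6] stand x,y about plate centre -26.5 -102.7
button [524.3  72. ] stand x,y about plate centre -18.2 56.1
platel [521.7  57.5] stand x,y about plate centre -16.2 41.5
plater [497.8 -15.1] stand x,y about plate centre -16.8 -35.0
side c0 [439.2 -84. ] -51.4 -118.5
side c1 [ 542.6 -121.2] 58.4 -122.2
side c2 [610.   93.5] 56.8 102.8
side tubefootL [547.3 131.8] -14.6 120.0
side tubefootR [576.2 124.4] 15.1 121.9
side inL [ 477.4 -105.2] -8.5 -127.0
side inR [ 492.6 -110.7] 7.6 -127.5
```

```bash
cat >> h.py <<'E'
YV=np.array([0.3042,0.9526,0]);XV=np.array([0.9526,-0.3042,0])
PP=np.array([540.,63.,85.])
def todo(target):
    s=manip.state();R=s["ee_rot"];
    Rt=np.column_stack([YV,XV,[0,0,-1]]); 
    if np.linalg.det(Rt)<0: Rt[:,0]*=-1
    rv=cv2.Rodrigues(R.T@Rt)[0].ravel()
    e=s["tool_pos"]-PP
    print("t",round(s["time"],2),"tcp",s["tool_pos"].round(2),"move(tool)",(R.T@(np.array(target)-s["tool_pos"])).round(2),"rot",rv.round(4),"rel stand",(e@XV).round(1),(e@YV).round(1),"F stand",(s["contact_force"]@XV).round(1),(s["contact_force"]@YV).round(2),s["contact_force"][2].round(1),"op",round(s["opening"],3),"g",round(s["grasp_force"],1))
E
python3 - <<'E'
from h import *
import pickle
a=pickle.load(open("s0.pkl","rb")); s=a["top"]
for q,z in [((362,240),62),((385,258),30),((262,372),32),((325,414),32),((335,375),32)]:
    X=atz(s,(q[0]/1.4,q[1]/1.4),z)-PP; print(q,(X@XV).round(),(X@YV).round())
todo(PP+[0,0,100])
E
```

```text
(362, 240) 112.0 60.0
(385, 258) 102.0 19.0
(262, 372) -129.0 146.0
(325, 414) -160.0 32.0
(335, 375) -98.0 36.0
t 0.1 tcp [ 153.46 -527.89  230.78] move(tool) [ 536.06 -459.49   46.52] rot [-1.000e-03 -9.000e-04 -9.789e-01] rel stand -188.5 -680.5 F stand -0.6 0.59 -0.6 op 1.001 g 0.0
```

```bash
python3 -m inch '[[536,-459.5,46,-0.001,0,-0.979],[536,-459.5,46,-0.001,0,-0.979],[536,-459.5,46,-0.001,0,-0.979],[536,-459.5,46,-0.001,0,-0.979],[536,-459.5,46,-0.001,0,-0.979],[536,-459.5,46,-0.001,0,-0.979],[536,-459.5,46,-0.001,0,-0.979],[536,-459.5,46,-0.001,0,-0.979],[536,-459.5,46,-0.001,0,-0.979],[536,-459.5,46,-0.001,0,-0.979]]' 1.0; python3 -c "
from h import *
todo(PP+[0,0,90])"
```

```text
time: 1.35
tool_pos: [495.7, -4.2, 190.4]
ee_rot: [[0.304, 0.953, 0.001], [0.953, -0.304, -0.001], [-0.001, 0.001, -1.0]]
contact_force: [1.8, -1.0, -0.1]
opening: 1.001
grasp_force: 0.0
t 1.35 tcp [495.68  -4.21 190.44] move(tool) [77.51 21.79 15.41] rot [0.0007 0.0006 0.0003] rel stand -21.8 -77.5 F stand 2.1 -0.42 -0.1 op 1.001 g 0.0
```

```bash
python3 -m inch '[[77,21.5,15,0,0,0],[77,21.5,15,0,0,0],[77,21.5,15,0,0,0],[77,21.5,15,0,0,0]]'
python3 - <<'E'
from h import *
todo(PP+[0,0,-22])
a=manip.snapshot("top"); b=manip.snapshot("side")
save(a,"pics/top1.png",(200,150,360,270),5); save(b,"pics/side1.png",(190,60,350,260),2.9)
E
```

```text
time: 1.85
tool_pos: [538.4, 59.5, 175.9]
ee_rot: [[0.305, 0.952, 0.001], [0.952, -0.305, -0.001], [-0.001, 0.001, -1.0]]
contact_force: [-0.1, -0.3, 0.3]
opening: 1.002
grasp_force: 0.0
t 1.85 tcp [538.36  59.5  175.9 ] move(tool) [  3.92   0.4  112.9 ] rot [ 0.0008  0.0008 -0.001 ] rel stand -0.5 -3.8 F stand 0.0 -0.3 0.3 op 1.002 g 0.0
```

View pics/side1.png

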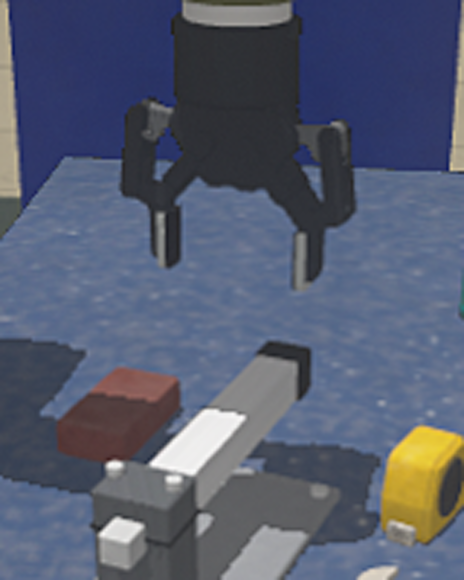

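The side view shows the open fingers straddling the prop, with the jaw centred above its axis and clear of the tape and block. I'll descend.

```bash
python3 -m inch '[[5,0.4,40,0,0,0],[5,0.4,80,0,0,0],[5,0.4,112,0,0,0],[5,0.4,112,0,0,0],[5,0.4,112,0,0,0],[5,0.4,112,0,0,0]]'
python3 - <<'E'
from h import *
todo(PP+[0,0,-22])
b=manip.snapshot("side"); a=manip.snapshot("top")
s=np.vstack
cv2.imwrite("pics/both2.png",np.hstack([cv2.resize(b["frame"][120:300,200:320],(400,600),interpolation=2),cv2.resize(a["frame"][180:300,210:290],(400,600),interpolation=2)]))
E
```

```text
time: 2.7
tool_pos: [541.5, 64.9, 65.2]
ee_rot: [[0.304, 0.953, 0.003], [0.953, -0.304, -0.001], [0.0, 0.004, -1.0]]
contact_force: [-1.1, -0.4, 0.2]
opening: 1.003
grasp_force: 0.0
t 2.7 tcp [541.47  64.89  65.21] move(tool) [-2.25 -0.83  2.2 ] rot [ 0.0035 -0.0001 -0.0002] rel stand 0.8 2.3 F stand -0.9 -0.76 0.2 op 1.003 g 0.0
```

View pics/both2.png

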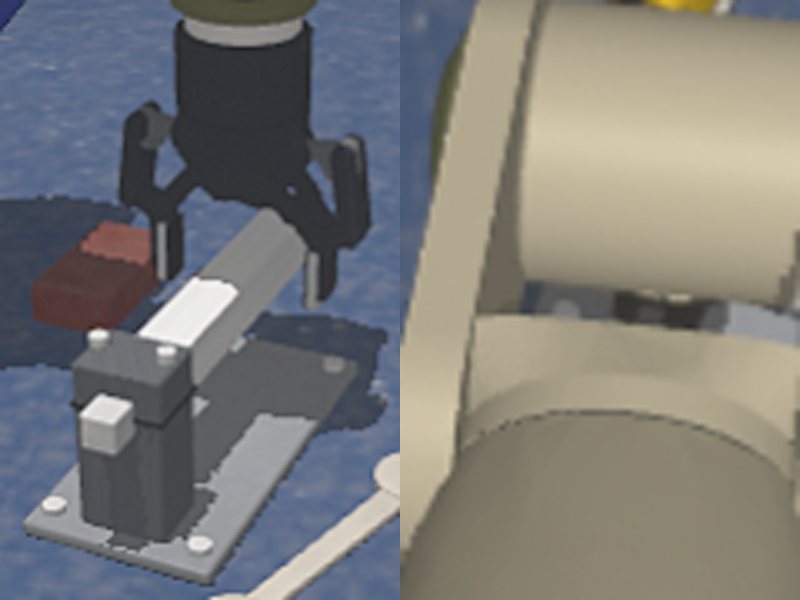

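The side view shows the fingers either side of the tube, with the pads at about tube height. I'll centre them and squeeze.

```bash
python3 -m inch '[[-0.7,-0.8,1.5,0,0,0],[-0.7,-0.8,1.5,0,0,0],[-0.7,-0.8,1.5,0,0,0],[-0.7,-0.8,1.5,0,0,0],[-0.7,-0.8,1.5,0,0,0],[-0.7,-0.8,1.5,0,0,0],[-0.7,-0.8,1.5,0,0,0],[-0.7,-0.8,1.5,0,0,0]]' 0.0 32
python3 - <<'E'
from h import *
todo(PP+[0,0,-22])
E
```

```text
time: 3.8
tool_pos: [541.4, 64.2, 62.6]
ee_rot: [[0.305, 0.952, 0.004], [0.953, -0.305, -0.001], [0.0, 0.004, -1.0]]
contact_force: [6.6, -1.7, -0.0]
opening: 0.35
grasp_force: 40.9
t 3.8 tcp [541.38  64.24  62.63] move(tool) [-1.6  -0.93 -0.37] rot [ 0.0044 -0.0001 -0.0003] rel stand 0.9 1.6 F stand 6.8 0.35 -0.0 op 0.35 g 40.9
```

The opening of 0.35 is about 30 mm, so the button is flush and the pads are clear of the index plate. I'll relieve the side force, ease the grip and start sliding.

```bash
python3 -m inch '[[0,0.9,0,0,0,0],[0,0.9,0,0,0,0],[1,0.9,0,0,0,0],[2.5,0.9,0,0,0,0],[4,0.9,0,0,0,0],[6,0.9,0,0,0,0],[8,0.9,0,0,0,0],[10,0.9,0,0,0,0]]' 0.0 27
python3 - <<'E'
from h import *
todo(PP+[0,0,-22])
E
```

```text
time: 4.8
tool_pos: [544.2, 72.9, 62.6]
ee_rot: [[0.304, 0.953, 0.002], [0.953, -0.304, -0.003], [-0.002, 0.003, -1.0]]
contact_force: [1.6, -7.7, 5.0]
opening: 0.346
grasp_force: 41.2
t 4.8 tcp [544.18  72.94  62.58] move(tool) [-10.74  -0.96  -0.4 ] rot [ 0.0025  0.0019 -0.0001] rel stand 1.0 10.7 F stand 3.9 -6.83 5.0 op 0.346 g 41.2
```

```bash
python3 -m inch '[[2,0.3,0,0,0,0],[4,0.5,0,0,0,0],[6,0.5,0,0,0,0],[8,0.5,0,0,0,0],[10,0.5,0,0,0,0],[12,0.5,0,0,0,0],[14,0.5,0,0,0,0],[16,0.5,0,0,0,0],[18,0.5,0,0,0,0],[20,0.5,0,0,0,0]]' 0.0 25
python3 - <<'E'
from h import *
todo(PP+[0,0,-22])
s=manip.snapshot("side"); 
o=PP+[0,0,15]
save(s,"pics/side3.png",(200,140,320,300),3.7)
E
```

```text
time: 6.05
tool_pos: [550.4, 92.2, 62.6]
ee_rot: [[0.304, 0.953, 0.001], [0.953, -0.304, -0.002], [-0.002, 0.002, -1.0]]
contact_force: [0.3, -6.4, 6.1]
opening: 0.345
grasp_force: 39.6
t 6.05 tcp [550.42  92.2   62.6 ] move(tool) [-30.98  -1.04  -0.36] rot [ 0.0018  0.0015 -0.0001] rel stand 1.0 31.0 F stand 2.3 -5.95 6.1 op 0.345 g 39.6
```

View pics/side3.png

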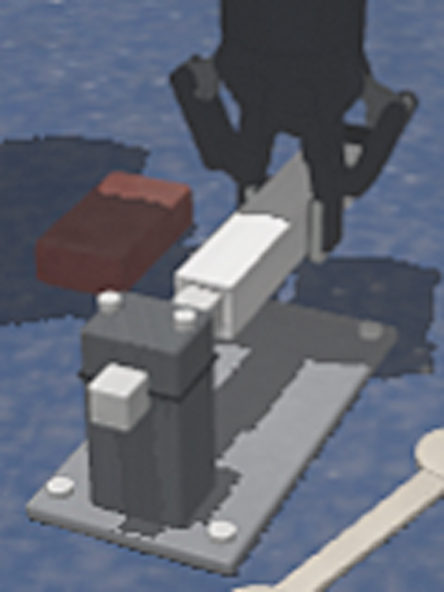

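The tube is sliding out of the clamp with the gripper, and the inner tube is exposed around (200,300). I'll continue to about 45 mm, then go slowly with checks.

```bash
cat > chk.py <<'E'
from h import *
import sys
s=manip.state();F=s["contact_force"]@YV;y=(s["tool_pos"]-PP)@YV-1.6
print("slid",y.round(2),"Fy",F.round(2),"Fx",(s["contact_force"]@XV).round(1),"t",round(s["time"],2))
sys.exit(0 if -8<F<-4.2 else 1)
E
python3 -m inch '[[2,0.3,-0.3,0,0,0],[4,0.3,-0.5,0,0,0],[6,0.3,-0.5,0,0,0],[8,0.3,-0.5,0,0,0],[10,0.3,-0.5,0,0,0],[12,0.3,-0.5,0,0,0],[14,0.3,-0.5,0,0,0],[16,0.3,-0.5,0,0,0]]' >/dev/null; python3 chk.py && 
python3 -m inch '[[1,0,0,0,0,0],[2,0,0,0,0,0]]' >/dev/null && python3 chk.py && 
python3 -m inch '[[1,0,0,0,0,0],[2,0,0,0,0,0]]' >/dev/null && python3 chk.py
```

```text
slid 45.25 Fy -4.64 Fx 3.2 t 7.1
slid 47.25 Fy -5.72 Fx 2.3 t 7.35
slid 49.22 Fy -4.32 Fx 2.5 t 7.6
```

```bash
sed -i 's/-8<F<-4.2/-8<F<-3.2/' chk.py
python3 -m inch '[[0.7,0,0,0,0,0],[1.4,0,0,0,0,0]]' >/dev/null && python3 chk.py && 
python3 -m inch '[[0.7,0,0,0,0,0],[1.4,0,0,0,0,0]]' >/dev/null && python3 chk.py &&
python3 -m inch '[[0.7,0,0,0,0,0],[1.4,0,0,0,0,0]]' >/dev/null && python3 chk.py &&
python3 -m inch '[[0.7,0,0,0,0,0],[1.4,0,0,0,0,0]]' >/dev/null && python3 chk.py &&
python3 -m inch '[[0.7,0,0,0,0,0],[1.4,0,0,0,0,0]]' >/dev/null && python3 chk.py &&
python3 -m inch '[[0.7,0,0,0,0,0],[1.4,0,0,0,0,0]]' >/dev/null && python3 chk.py
```

```text
slid 50.65 Fy -5.54 Fx 2.7 t 7.85
slid 52.06 Fy -5.27 Fx 2.5 t 8.1
slid 53.49 Fy -5.16 Fx 2.6 t 8.35
slid 55.47 Fy -1.73 Fx 2.7 t 8.6
```

The force dropped to about 2 N near 55 mm, so the button has popped. I'll creep on until it loads up.

```bash
sed -i 's/-8<F<-3.2/-6<F/' chk.py
python3 -m inch '[[0.25,0,0,0,0,0],[0.5,0,0,0,0,0]]' >/dev/null && python3 chk.py && 
python3 -m inch '[[0.25,0,0,0,0,0],[0.5,0,0,0,0,0]]' >/dev/null && python3 chk.py &&
python3 -m inch '[[0.25,0,0,0,0,0],[0.5,0,0,0,0,0]]' >/dev/null && python3 chk.py &&
python3 -m inch '[[0.25,0,0,0,0,0],[0.5,0,0,0,0,0]]' >/dev/null && python3 chk.py &&
python3 -m inch '[[0.25,0,0,0,0,0],[0.5,0,0,0,0,0]]' >/dev/null && python3 chk.py &&
python3 -m inch '[[0.25,0,0,0,0,0],[0.5,0,0,0,0,0]]' >/dev/null && python3 chk.py
```

```text
slid 56.12 Fy -2.08 Fx 5.0 t 8.85
slid 56.6 Fy -2.5 Fx 4.2 t 9.1
slid 57.09 Fy -2.21 Fx 4.8 t 9.35
slid 57.54 Fy -3.11 Fx 4.4 t 9.6
slid 57.63 Fy -5.81 Fx 4.8 t 9.85
slid 57.73 Fy -8.32 Fx 3.9 t 10.1
```

The tube is now hard against the button: it stays still while the force climbs about 5 N/mm. I'll take it to about 12 N total, which is 10 N on the button, and hold.

```bash
python3 -m inch '[[0.2,0,0,0,0,0],[0.4,0,0,0,0,0]]' >/dev/null; python3 chk.py 
python3 -m inch '[[0.2,0,0,0,0,0],[0.3,0,0,0,0,0],[0.3,0,0,0,0,0],[0.3,0,0,0,0,0]]' >/dev/null; python3 chk.py
python3 -m inch '[[0,0,0,0,0,0],[0,0,0,0,0,0],[0,0,0,0,0,0],[0,0,0,0,0,0]]' >/dev/null; python3 chk.py
python3 -m inch '[[0,0,0,0,0,0],[0,0,0,0,0,0],[0,0,0,0,0,0],[0,0,0,0,0,0]]' >/dev/null; python3 chk.py
```

```text
slid 57.78 Fy -10.74 Fx 4.0 t 10.35
slid 57.83 Fy -10.69 Fx 3.8 t 10.85
slid 57.84 Fy -11.63 Fx 2.6 t 11.35
slid 57.83 Fy -10.72 Fx 3.3 t 11.85
```

```bash
python3 -m inch '[[0.25,0,0,0,0,0],[0.25,0,0,0,0,0],[0.25,0,0,0,0,0],[0.25,0,0,0,0,0],[0.25,0,0,0,0,0],[0.25,0,0,0,0,0],[0.25,0,0,0,0,0],[0.25,0,0,0,0,0]]' >/dev/null; python3 chk.py
python3 -m inch '[[-0.5,0.2,0,0,0,0],[-1,0.5,0,0,0,0],[-1.5,0.5,0,0,0,0],[-1.9,0.5,0,0,0,0],[-1.9,0.5,0,0,0,0]]' >/dev/null; python3 chk.py
python3 -m inch '[[0,0,0,0,0,0],[0,0,0,0,0,0],[0,0,0,0,0,0],[0,0,0,0,0,0],[0,0,0,0,0,0],[0,0,0,0,0,0]]' 0.9 | tail -2; python3 chk.py
python3 -m inch '[[0,0,-10,0,0,0],[0,0,-30,0,0,0],[0,0,-60,0,0,0],[0,0,-100,0,0,0],[0,0,-140,0,0,0],[0,0,-140,0,0,0],[0,0,-140,0,0,0],[0,0,-140,0,0,0]]'
python3 - <<'E'
from h import *
s=manip.snapshot("side"); t=manip.snapshot("top")
cv2.imwrite("pics/end.png",np.hstack([cv2.resize(s["frame"][140:300,200:320],(400,533),interpolation=2),cv2.resize(t["frame"][170:290,210:300],(400,533),interpolation=2)]))
E
```

```text
slid 57.9 Fy -12.4 Fx 4.5 t 12.85
slid 57.64 Fy -3.57 Fx 0.6 t 13.47
opening: 0.902
grasp_force: 0.0
slid 57.65 Fy -0.42 Fx 0.3 t 14.22
time: 15.22
tool_pos: [558.9, 119.1, 201.7]
ee_rot: [[0.304, 0.953, -0.001], [0.953, -0.304, -0.001], [-0.001, -0.001, -1.0]]
contact_force: [0.3, -0.6, 0.2]
opening: 0.899
grasp_force: 0.0
```

View pics/end.png

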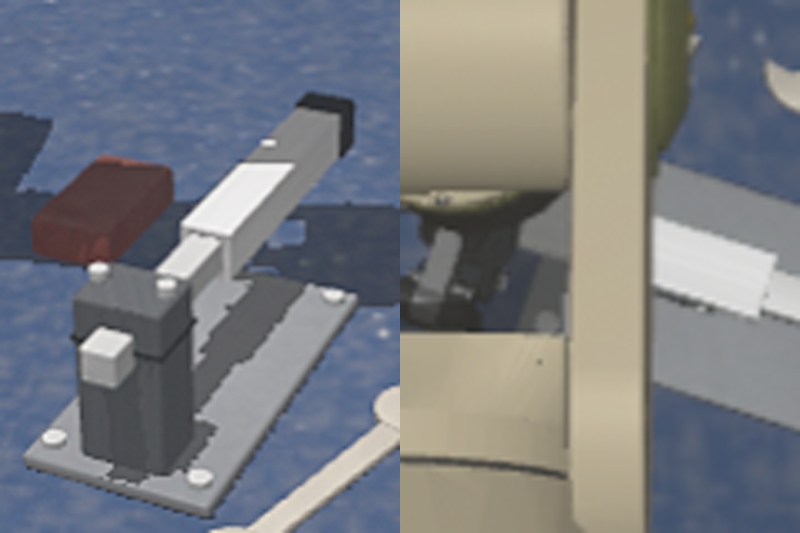

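The side view shows the tube extended, with the inner tube visible at (190,255). The gripper is clear and the block and spanner look undisturbed. I'm handing in.

```bash
python3 -c "
from cell import manip
print(manip.finish_job())"
```

```text
the job is handed in; nothing more can be done
None
```

I slid the prop's outer tube out about 58 mm until the button popped into the next hole, proved the lock with a tug of about 10 N for over a second, let go, and handed the job in at about 15 s; the judge's verdict was not shown.

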